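Pull out the bar caddy's telescopic handle and lift the caddy

ROBOT

A 6-joint arm with a two-finger parallel gripper is mounted at the origin on a cart in front of the work surface, level with it; the furniture and walls round the work are solid. World frame = base frame: x ahead of the robot, y to its left, z up, the work surface at z = 0. Lengths are in mm, angles in rad, forces in N, time in s.
With the tool pointing down it reaches from about 275 to 750 mm from the base axis. Payload 10.2 kg.
Tool frame: the origin (TCP) lies at the centre of the arm's flange, where the gripper is bolted on; the fingertips stand 173 mm ahead of it and the grasp point (between the pads) lies 155 mm ahead of it; z points along the fingers, y is the line along which they close (so a half turn about z gives the same grasp; the last joint's range is limited). The gripper opens to 85 mm and grips with 20 to 120 N. Pads are 22 mm wide; open, the fingers measure 114 mm over their backs; the gripper's body (76 mm by 85 mm) begins 54 mm behind the grasp point. The pads swing forward as they close: fully open they stand 13 mm farther back than shut.
Start: joints at [-1.465, 0.313, 1.498, -0, 1.331, -0.223], TCP at [169.514, -496.888, 404.694] pointing down, gripper open.
Joint ranges: [-2.94, 2.94], [-0.97, 2.17], [0.19, 2.56], [-1.23, 4.37], [0.02, 3.11], [-2.88, 2.88]. Speed limits (rad/s): [2.39, 2.39, 3.01, 3.14, 3.14, 3.14].

INTERFACE

Orientations are given as a unit quaternion [w, x, y, z].
In Python, from rig import ctrl, cams, telemetry gives the robot as it stands (ctrl), with the cameras (cams) and the readings (telemetry).
- The arm moves only by the tool shift_gripper, called after "Call:" in YAML: its name, and indented under it one key for each argument. Schema: {"type":"object","properties":{"increments":{"type":"array","items":{"type":"number"},"minItems":6,"maxItems":48},"aperture":{"type":"number"},"clamp_n":{"type":"number"},"only":{"type":"string"},"quiet":{"type":"boolean"},"lines":{"type":"string"}},"required":["increments"],"additionalProperties":false}. increments is one flat list of numbers that holds 1 to 8 rows one after another, with no inner brackets; each row has 6 numbers: dx, dy, dz in mm, then a rotation vector rx, ry, rz in rad; each row is the pose to reach, as a shift and turn from the pose commanded when the call began, along the tool's axes at that moment; what a row does not reach only later rows make up. A row lasts 1/10 s, in which the tool goes at most 50 mm and 0.15 rad, less where a joint would pass 70% of its speed; a pose out of reach is approached as far as the arm can. aperture is the opening from 0.0 (shut) to 1.0 (fully open), set as the call begins (left out keeps the last). The fingers move at their own pace and stop on an object; clamp_n is the grip in N (left out, the last holds). Time passes only in rows, so rows that do not move let the fingers close. The tool returns the time, the measured TCP pose, the force, the opening and the grip force at its end. only (a regular expression) keeps the lines of the reply that match it, lines (a string "A,B") keeps lines A to B, and quiet returns only ok. Input that does not fit is refused with a message, and nothing moves.
- telemetry.sense(): the state, without advancing time (a new reading comes with each control period).
- cams.capture(name): name is "side" or "top"; returns the picture (384x512x3 uint8, red, green, blue); there is no depth.
- cams.calibration(name): a dict with "fx", "fy", "cx", "cy" (pixels), "position" and "attitude" of the camera in the world. Camera axes: x right, y down, z forward; pixel columns grow to the right and rows downward; lengths in mm; the calibration is good to about 2 mm. A picture is of the moment at which its call begins. calibration takes no time and is no camera call.
- ctrl.finish_job(): hands the job in; it is judged then, once.
The state is a dict: "time_s": time; "joints": joint angles; "dq": joint speeds; "tau": joint torques, N m; "eef_pos": TCP position; "ee_rot": TCP orientation; "force": force on the tool from outside, world axes, zero at the start; "wrist_torque": the same for the moment, N m; "grip_width": opening from 0.0 (shut) to 1.0 (fully open); "grip_force": force on a finger pad.
Only numpy, scipy, OpenCV 4.12 (cv2) and the standard library are available. Lean on these libraries where they do the work, as an engineer would, in place of code of your own. Each camera call takes 0.05 s, during which the arm holds its last target. There are 200 camera calls.

TASK

The bar caddy's telescopic handle is pushed in for storage. Squeeze the button on the side of its crossbar, keep it squeezed and draw the handle up past its first stop to the second, fully out, while the caddy still stands on the worktop; only then lift the caddy by it, level and with everything still standing in its pockets, about 5 cm clear of the worktop. Finish while holding it up there, without having moved the things around it.

Things in the scene. Friction and masses are not known exactly. Their poses are not given: they have to be found in the camera images.
- caddy: the bar caddy: a dark wooden tray 130 x 130 mm, walls 46 mm high, with four filled pockets (floor 6 mm up) and a brass telescopic post in its middle with a wooden crossbar on top. Loose, about 0.9 kg in all. Origin: centre of the tray's underside, z up; the crossbar runs along its y axis, the button is on its -x side. Its load and the post's fixed outer tube reach 128 mm up at most
- grip (a point): centre of the crossbar: 24 mm thick (caddy x), 116 mm long (y), 24 mm high (z). It stands 165 mm above the caddy's origin with the handle pushed in, 220 mm at the first stop, 275 mm at the second (fully out); it slides along the caddy's z
- button_face (a point): middle of the outer face of the squeeze button, a steel pad 36 mm long (y), 15 mm high (z), in the middle of the crossbar's -x side. Released, it stands 7 mm proud of the bar (31 mm from it to the bar's back); it goes in 5 mm. Squeeze it between one finger and the bar's back: 4 N begins to move it, 8 N holds it fully in
- button (a joint): button travel into the bar, m: 0 released, 0.005 fully in. A latch locks the handle's extension at the pushed-in position and at both stops while the button is out; beyond about 0.003 the latch is free
- handle (a joint): travel of the inner tube (with the crossbar) out of the middle tube, m: 0 pushed in, 0.055 at its stop. A weak spring pulls it back
- tube (a joint): travel of the middle tube out of the outer tube, m: 0 pushed in, 0.055 at its stop. Its spring is a little stronger, so it comes out second; handle + tube = 0.055 is the first stop, 0.110 the second. The pull needed rises to about 6 N; an unlatched handle that is let go slides back
- jigger: brass double jigger (two-ended measuring cup), 44 mm across, 78 mm tall, standing loose in one of the caddy's pockets; origin: centre of its underside, z up
- stopper_0: brass bottle stopper, 31 mm across, 45 mm tall, standing loose in one of the caddy's pockets; origin: centre of its underside, z up
- vanilla: slim dropper bottle, 34 mm across, 102 mm tall, standing loose in one of the caddy's pockets; origin: centre of its underside, z up
- salt_shaker: glass salt shaker, 44 mm across, 90 mm tall, standing loose in one of the caddy's pockets; origin: centre of its underside, z up
- cherry_jar: jar with a lid, 62 mm across, 86 mm tall, loose beside the caddy; not part of the job. Origin: centre of its underside

How it is judged (in metres and radians):
On the way, in this order (a step that is already met when the one before it is completed fails the run):
1. the button on the crossbar is squeezed in (value of joint button above 0.003 m), for 0.05 s.
2. the handle is drawn out to its second stop while the caddy is still on, or hardly off, the worktop (z of grip in the frame of caddy above 0.27 m and height (world z) of caddy below 0.03 m), for 0.05 s.
At the end, for the whole second after the job is handed in: the fingers hold the crossbar, the handle is out to its second stop (within 5 mm), the caddy hangs still and level (within 0.2 rad) with its underside 3 to 10 cm above the worktop, and the dropper bottle, the shaker, the jigger and the stopper stand in it (z of grip in the frame of caddy above 0.27 m and height (world z) of caddy between 0.03 and 0.1 m and angle between caddy's own z axis and vertical below 0.2 rad and linear speed of caddy below 0.03 m/s and contact force between the fingers and caddy above 5 N and distance between each of jigger, stopper_0, vanilla, salt_shaker and caddy below 0.065 m and angle between each of jigger, stopper_0, vanilla, salt_shaker's own z axis and vertical below 0.4 rad); the arm keeps its last pose, push and grip.
It fails at once if the caddy is lifted by a handle that is not fully out (height (world z) of caddy above 0.02 m and z of grip in the frame of caddy below 0.262 m).
It fails at once if the caddy or a thing in it is tipped over (angle between any of caddy, jigger, stopper_0, vanilla, salt_shaker's own z axis and vertical above 0.6 rad).
It fails at once if the jar beside the caddy is moved by more than 3 cm (distance of cherry_jar from where it was at the start of the episode above 0.03 m).
It also fails if it takes over 32 s, if anything falls off the work surface, if the arm or the gripper's body presses on something with over 40 N, if the wrist force passes 120 N, or if a joint passes its speed limit or range.

## Working session

There is one attempt and no reset: what is moved stays moved. The work goes in short steps, Python scripts to look and compute and a tool call to move; the robot and the scene stay as the last step left them, time stands still between calls to the robot, and variables do not carry over. Pictures are saved under pics/ and viewed, at most 10 in all, crops included, and the job is handed in when it is done.

```bash
mkdir -p pics; ls; python3 - <<'E'
from rig import ctrl, cams, telemetry
import cv2
for n in("side","top"):
    cv2.imwrite(f"pics/{n}0.png",cams.capture(n)[:,:,::-1]); print(n,cams.calibration(n))
print(telemetry.sense())
E
```

```text
pics
rig.py
side {'fx': 449.25448085724173, 'fy': 449.25448085724173, 'cx': 256.0155997574881, 'cy': 195.92771019560044, 'position': array([ 344.88735277, -587.56161921,  547.54470984]), 'attitude': array([-0.50742299,  0.85867901, -0.0609167 ,  0.03848925])}
top {'fx': 421.883975001661, 'fy': 421.883975001661, 'cx': 259.13285454649986, 'cy': 186.49766892697858, 'position': array([ 334.6695493 ,  153.14498206, 1029.91406724]), 'attitude': array([ 0.05114521, -0.70286146,  0.7073219 , -0.0553685 ])}
{'time_s': 0.1, 'joints': array([-1.46542333e+00,  3.13405461e-01,  1.49833290e+00, -7.11931382e-06,
        1.33101422e+00, -2.23436376e-01]), 'dq': array([ 0.00029915, -0.00254675, -0.00205769,  0.00089753,  0.0005655 ,
       -0.00015838]), 'tau': array([ 1.64962283e-03, -4.12902188e+01, -2.60143644e+01, -2.75300472e-04,
        3.01452725e-03,  1.00634330e-05]), 'eef_pos': array([ 169.49813818, -496.85782654,  404.19696779]), 'ee_rot': array([-5.79161386e-04,  9.86515657e-01,  1.63665884e-01,  3.07652864e-05]), 'force': array([ 0.44722482, -0.08219051, -0.39820759]), 'wrist_torque': array([-0.00642885, -0.03614791, -0.01606546]), 'grip_force': 0.0, 'grip_width': 0.9991361213532142}
```

View pics/side0.png

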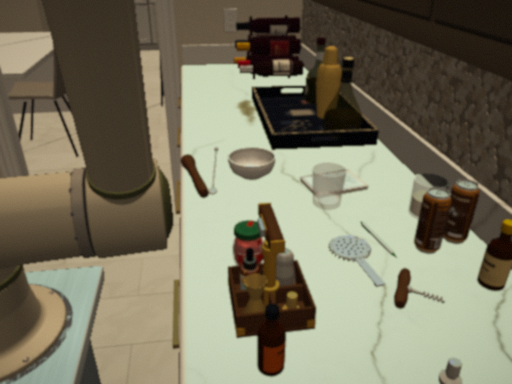

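View pics/top0.png

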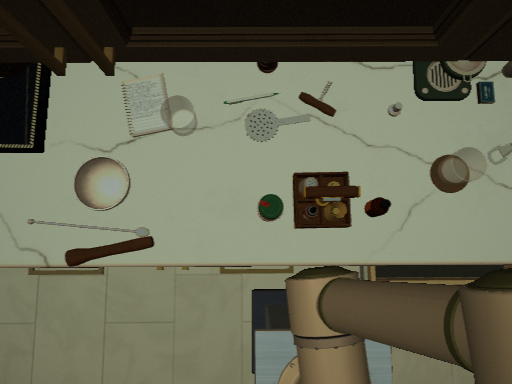

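The side picture shows the caddy at about (270,300), with the crossbar above it from (264,208) to (280,250). The jar is beyond it at (249,245) and a small brown bottle is in front at (271,340). In the top picture the tray is at (322,200) and the crossbar runs along image x at about (333,191). I'll enlarge both.

```bash
python3 - <<'E'
import cv2
a=cv2.imread("pics/side0.png")[190:380,210:340]; b=cv2.imread("pics/top0.png")[155:245,240:400]
cv2.imwrite("pics/side0c.png",cv2.resize(a,None,fx=4*.78,fy=4*.78,interpolation=2)) 
cv2.imwrite("pics/top0c.png",cv2.resize(b,None,fx=5,fy=5,interpolation=2))
E
```

```text
(no output)
```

View pics/side0c.png

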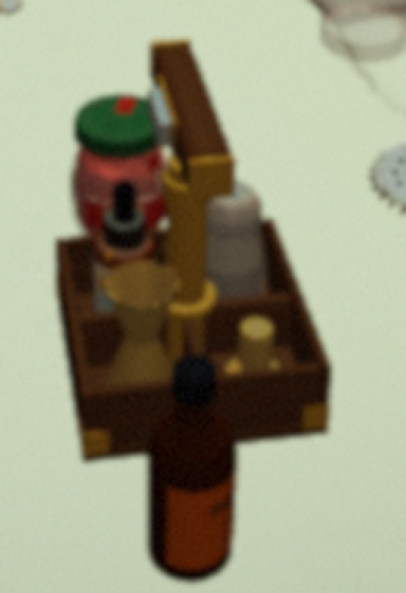

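View pics/top0c.png

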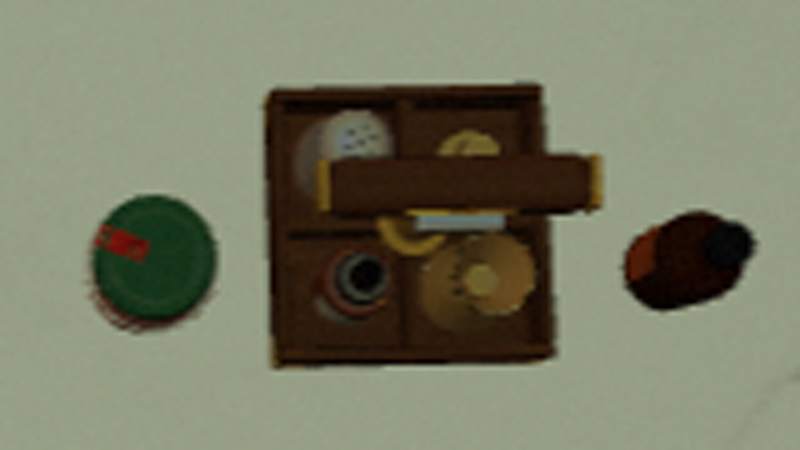

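```bash
cat > h.py <<'E'
import numpy as np
from rig import ctrl, cams, telemetry
from scipy.spatial.transform import Rotation as R
from scipy.optimize import least_squares
def proj(n,P):
    c=cams.calibration(n); q=np.asarray(c["attitude"])
    p=R.from_quat(q[[1,2,3,0]]).inv().apply(np.atleast_2d(P)-c["position"])
    return np.c_[c["fx"]*p[:,0]/p[:,2]+c["cx"],c["fy"]*p[:,1]/p[:,2]+c["cy"]]
def ray(n,uv,z):
    c=cams.calibration(n); q=np.asarray(c["attitude"])
    d=R.from_quat(q[[1,2,3,0]]).apply([(uv[0]-c["cx"])/c["fx"],(uv[1]-c["cy"])/c["fy"],1])
    return c["position"]+d*(z-c["position"][2])/d[2]
def cad(p,P): return R.from_rotvec([0,0,p[2]]).apply(P)+[p[0],p[1],0]
E
python3 - <<'E'
from h import *
T=np.array([[240+u/5,155+v/5] for u,v in[(270,92),(541,86),(553,358),(274,364),(318,160),(602,155),(600,208),(320,213)]])
TP=np.array([[65,65,46],[65,-65,46],[-65,-65,46],[-65,65,46],[12,58,177],[12,-58,177],[-12,-58,177],[-12,58,177.]])
s=3.12
S=np.array([[210+u/s,190+v/s] for u,v in[(178,163),(232,160),(152,45),(188,42),(85,458),(327,430),(57,240),(268,222)]])
SP=np.array([[-12,-58,177],[12,-58,177],[-12,58,177],[12,58,177],[-65,-65,0],[65,-65,0],[-65,65,46],[65,65,46.]])
def fit(sets):
    f=lambda p:np.concatenate([(proj(n,cad(p,P))-U).ravel() for n,P,U in sets])
    r=least_squares(f,[350,0,0],x_scale=[100,100,1]); print(r.x.round(3)); print(r.fun.reshape(-1,2).round(1).tolist())
    return r.x
a=fit([("top",TP,T)]); b=fit([("side",SP,S)]); p=fit([("top",TP,T),("side",SP,S)])
print("jar",ray("top",(240+155/5,155+258/5),86))
print("bottle lid",ray("top",(240+728/5,155+243/5),110), "base side",ray("side",(210+190/s,190+560/s),0))
E
```

```text
[ 4.52174e+02 -9.26000e-01  9.00000e-03]
[[-0.3, -0.6], [0.2, -0.2], [0.4, 0.3], [0.4, -0.1], [-0.3, -0.5], [-0.5, -0.3], [0.5, 0.7], [-0.3, 0.6]]
[ 4.53717e+02 -2.72100e+00  5.00000e-03]
[[2.1, -0.1], [1.1, -0.5], [-1.8, -1.7], [0.9, -1.7], [-2.0, 1.9], [-0.7, 2.1], [-1.3, -0.9], [1.4, -1.4]]
[ 4.5324e+02 -1.7510e+00  7.0000e-03]
[[0.0, -1.1], [0.5, -0.6], [0.7, -0.1], [0.7, -0.6], [0.1, -1.0], [-0.1, -0.8], [0.9, 0.2], [0.1, -0.0], [1.7, -0.4], [0.7, -0.8], [-2.2, -2.0], [0.4, -2.0], [-2.3, 1.5], [-1.1, 1.6], [-1.7, -1.2], [1.0, -1.8]]
jar [432.2122013  120.64565428  86.        ]
bottle lid [ 434.79308771 -130.26304669  110.        ] base side [ 435.23860905 -135.42100633    0.        ]
```

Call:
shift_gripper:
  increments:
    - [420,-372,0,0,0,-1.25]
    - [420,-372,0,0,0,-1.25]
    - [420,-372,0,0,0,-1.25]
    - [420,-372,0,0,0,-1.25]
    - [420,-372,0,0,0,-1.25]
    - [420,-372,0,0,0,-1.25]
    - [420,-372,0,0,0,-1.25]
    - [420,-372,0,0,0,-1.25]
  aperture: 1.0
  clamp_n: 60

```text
refused: increments[0]: [420, -372, 0, 0, 0, -1.25] is not of type 'number' (schema: type "number"). Nothing was moved.
```

Refused on format, not on reach. It needs one flat list, 6 numbers to a row, no inner brackets.

Call:
shift_gripper:
  increments: [420,-372,0,0,0,-1.25,420,-372,0,0,0,-1.25,420,-372,0,0,0,-1.25,420,-372,0,0,0,-1.25,420,-372,0,0,0,-1.25,420,-372,0,0,0,-1.25,420,-372,0,0,0,-1.25,420,-372,0,0,0,-1.25]
  aperture: 1.0
  clamp_n: 60

```text
time_s: 0.9
eef_pos: [367.7, -147.2, 404.7]
ee_rot: [0.0, 0.72, 0.694, 0.0]
force: [0.8, -1.0, -0.9]
grip_width: 1.004
grip_force: 0.0
```

```bash
cat > rem.py <<'E'
import sys
from h import *
s=telemetry.sense();q=np.asarray(s["ee_rot"]);r=R.from_quat(q[[1,2,3,0]])
M=r.as_matrix(); t=np.array([float(v) for v in sys.argv[1:4]])
want=R.from_matrix(np.c_[[-.008,1,0],[1,.008,0],[0,0,-1]])
print("pos",s["eef_pos"].round(1),"shift",r.inv().apply(t-s["eef_pos"]).round(1),"rot",(r.inv()*want).as_rotvec().round(3),"F",s["force"].round(1),"w",round(s["grip_width"],3),"gf",round(s["grip_force"],1),"t",s["time_s"])
E
python3 rem.py 451 -1.5 404
```

```text
pos [ 367.7 -147.2  404.7] shift [148.6  78.    0.7] rot [ 0.     0.    -0.044] F [ 0.8 -1.  -0.9] w 1.004 gf 0.0 t 0.9
```

Call:
shift_gripper:
  increments: [40,20,0,0,0,-0.04,80,40,0,0,0,-0.04,120,60,0,0,0,-0.04,140,72,0,0,0,-0.04,140,72,0,0,0,-0.04,140,72,0,0,0,-0.04]

```text
time_s: 1.5
eef_pos: [445.0, -12.2, 404.4]
ee_rot: [-0.0, 0.707, 0.707, -0.0]
force: [0.1, -0.7, -0.7]
grip_width: 0.999
grip_force: 0.0
```

```bash
python3 rem.py 451 -1.5 317; python3 - <<'E'
from h import *; import cv2
cv2.imwrite("pics/side1.png",cv2.resize(cams.capture("side")[120:320,180:380,::-1],None,fx=3,fy=3))
E
```

```text
pos [445.  -12.2 404.4] shift [10.7  6.1 87.4] rot [-0.001 -0.    -0.009] F [ 0.1 -0.7 -0.7] w 0.999 gf 0.0 t 1.5
```

View pics/side1.png

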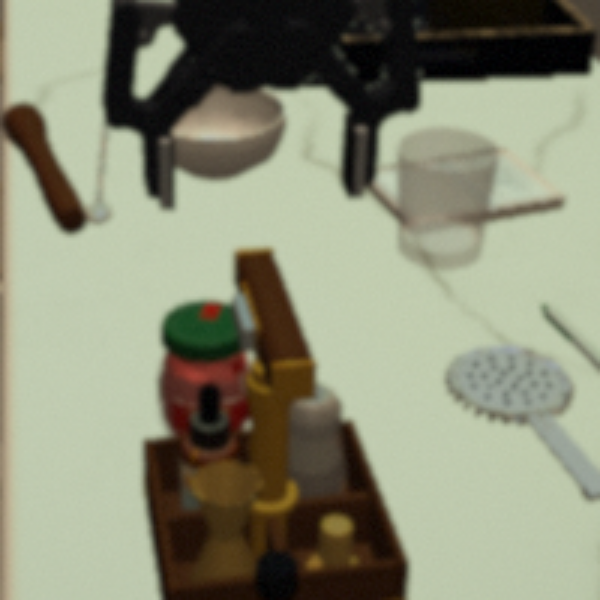

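The open fingers straddle the bar: pads at crop x 165 and 360, bar middle at about 265. I'll descend straight down.

Call:
shift_gripper:
  increments: [10.7,6,20,0,0,-0.009,10.7,6,45,0,0,-0.009,10.7,6,70,0,0,-0.009,10.7,6,87,0,0,-0.009,10.7,6,87,0,0,-0.009,10.7,6,87,0,0,-0.009]

```text
time_s: 2.15
eef_pos: [451.1, -2.4, 318.3]
ee_rot: [0.0, 0.705, 0.709, 0.0]
force: [0.4, 0.6, 0.4]
grip_width: 0.998
grip_force: 0.0
```

```bash
python3 rem.py 451 -1.5 317; python3 - <<'E'
from h import *; import cv2
cv2.imwrite("pics/side2.png",cv2.resize(cams.capture("side")[170:320,190:340,::-1],None,fx=4,fy=4))
E
```

```text
pos [451.1  -2.4 318.3] shift [ 0.9 -0.1  1.3] rot [ 0.     0.    -0.002] F [0.4 0.6 0.4] w 0.998 gf 0.0 t 2.15
```

View pics/side2.png

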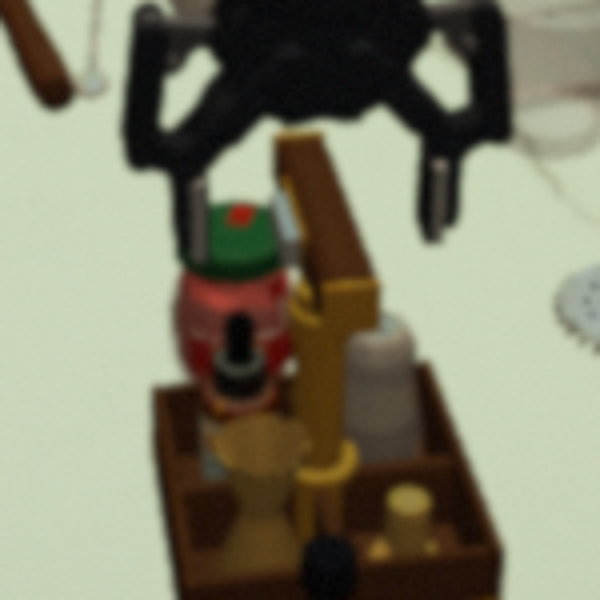

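The bar and button sit centrally between the pads (pads at crop x 200 and 437, bar at about 320). I'll close on it now.

Call:
shift_gripper:
  increments: [0,0,0,0,0,0,0,0,0,0,0,0,0,0,0,0,0,0,0,0,0,0,0,0,0,0,0,0,0,0,0,0,0,0,0,0,0,0,0,0,0,0,0,0,0,0,0,0]
  aperture: 0.0
  clamp_n: 50

```text
time_s: 3.0
eef_pos: [451.8, -1.7, 318.7]
ee_rot: [0.002, 0.705, 0.71, 0.001]
force: [4.8, 1.6, 4.3]
grip_width: 0.296
grip_force: 53.2
```

```bash
python3 rem.py 451 -1.5 317
```

```text
pos [451.8  -1.7 318.7] shift [ 0.2 -0.8  1.7] rot [ 0.004  0.001 -0.001] F [4.8 1.6 4.3] w 0.296 gf 53.2 t 3.0
```

The opening is 25 mm, so the button is fully in. I'll draw the handle gently.

Call:
shift_gripper:
  increments: [0,1,-3,0,0,0,0,1,-8,0,0,0,0,1,-15,0,0,0,0,1,-22,0,0,0,0,1,-30,0,0,0,0,1,-38,0,0,0,0,1,-45,0,0,0,0,1,-45,0,0,0]

```text
time_s: 3.8
eef_pos: [452.1, -1.6, 363.7]
ee_rot: [0.001, 0.705, 0.71, 0.0]
force: [2.1, 0.4, -2.8]
grip_width: 0.292
grip_force: 51.9
```

```bash
python3 rem.py 451 -1.5 428
```

```text
pos [452.1  -1.6 363.7] shift [  0.1  -1.  -64.3] rot [ 0.001  0.    -0.001] F [ 2.1  0.4 -2.8] w 0.292 gf 51.9 t 3.8
```

Call:
shift_gripper:
  increments: [0,0.5,-8,0,0,0,0,0.5,-17,0,0,0,0,0.5,-26,0,0,0,0,0.5,-35,0,0,0,0,0.5,-44,0,0,0,0,0.5,-52,0,0,0,0,0.5,-57,0,0,0,0,0.5,-57,0,0,0]

```text
time_s: 4.6
eef_pos: [452.6, -1.6, 420.3]
ee_rot: [0.0, 0.705, 0.71, 0.0]
force: [0.3, -1.5, -3.7]
grip_width: 0.29
grip_force: 51.8
```

```bash
python3 rem.py 451 -1.5 428; python3 - <<'E'
from h import *; import cv2
cv2.imwrite("pics/side3.png",cv2.resize(cams.capture("side")[140:370,180:380,::-1],None,fx=2.6,fy=2.6))
E
```

```text
pos [452.6  -1.6 420.3] shift [ 0.1 -1.6 -7.7] rot [ 0.001  0.    -0.001] F [ 0.3 -1.5 -3.7] w 0.29 gf 51.8 t 4.6
```

View pics/side3.png

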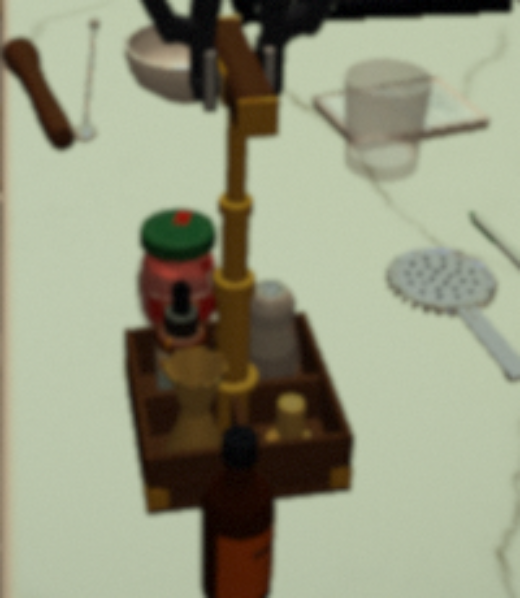

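The handle is out about 102 mm with both tubes showing. The tray is still flat on the worktop, and its bottom corners are at about crop (148,510) and (350,487). I'll pull slowly to the stop, watching the force.

Call:
shift_gripper:
  increments: [0,0,-3,0,0,0,0,0,-6,0,0,0,0,0,-9,0,0,0,0,0,-10,0,0,0,0,0,-11,0,0,0,0,0,-12,0,0,0,0,0,-12,0,0,0,0,0,-12,0,0,0]

```text
time_s: 5.45
eef_pos: [452.6, -1.6, 431.5]
ee_rot: [-0.0, 0.705, 0.71, -0.0]
force: [-0.3, -0.1, -9.2]
grip_width: 0.293
grip_force: 51.1
```

```bash
python3 rem.py 452.6 -1.5 480
```

```text
pos [452.6  -1.6 431.5] shift [  0.1  -0.  -48.5] rot [-0.    -0.    -0.001] F [-0.3 -0.1 -9.2] w 0.293 gf 51.1 t 5.45
```

The full weight of about 9 N is on the gripper after 113 mm of travel, so the handle is at its second stop and the tray is only about 3 mm up. Now I'll lift gently.

Call:
shift_gripper:
  increments: [0,0,-3,0,0,0,0,0,-9,0,0,0,0,0,-17,0,0,0,0,0,-26,0,0,0,0,0,-36,0,0,0,0,0,-44,0,0,0,0,0,-49,0,0,0,0,0,-51,0,0,0]

```text
time_s: 6.25
eef_pos: [452.6, -1.6, 483.3]
ee_rot: [0.0, 0.705, 0.71, 0.0]
force: [-0.4, 0.4, -9.3]
grip_width: 0.294
grip_force: 51.0
```

Call:
shift_gripper:
  increments: [0,0,0,0,0,0,0,0,0,0,0,0,0,0,0,0,0,0,0,0,0,0,0,0,0,0,0,0,0,0,0,0,0,0,0,0,0,0,0,0,0,0,0,0,0,0,0,0]

```text
time_s: 7.05
eef_pos: [452.6, -1.6, 482.7]
ee_rot: [0.0, 0.705, 0.71, 0.0]
force: [-0.3, -0.0, -8.3]
grip_width: 0.291
grip_force: 51.0
```

```bash
python3 rem.py 452.6 -1.5 480; python3 - <<'E'
from h import *; import cv2
cv2.imwrite("pics/side4.png",cv2.resize(cams.capture("side")[90:370,180:380,::-1],None,fx=2.1,fy=2.1))
E
```

```text
pos [452.6  -1.6 482.7] shift [ 0.1 -0.   2.7] rot [ 0.     0.    -0.001] F [-0.3 -0.  -8.3] w 0.291 gf 51.0 t 7.05
```

View pics/side4.png

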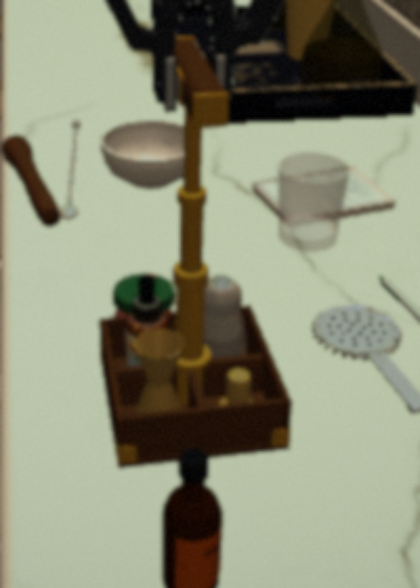

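The caddy hangs level and clear of the worktop by about 5 cm, with its bottom edge at crop row ~460. The handle is fully out, everything stands in its pockets, and the jar and bottle are where they were.

```bash
python3 -c "
from rig import ctrl, cams, telemetry
print(ctrl.finish_job())"
```

```text
the job is handed in; nothing more can be done
None
```

I handed the job in at about 7 s of the 32 s limit: the caddy hangs level about 5 cm above the worktop, held by the handle at its second stop with the button squeezed, and all four things still stand in their pockets; no verdict was returned.

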